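# Put the honing stone back in its own sprung holder

### The job

Take the two-stroke honing stone off the top of the stack and put it back in its own holder, the one whose stop block is marked with two strokes, so that it lies flat, strokes up, and fully home on the holder's floor, clamped lengthwise between the spring jaw and the fixed stop. Leave the other two stones where they are.

Things in the scene. Friction and masses are not known exactly. Their poses are not given: they have to be found in the camera images.
- stone_two: Honing stone, plain grey block 150 long (x) x 56 wide (y) x 18 thick (z), about 0.34 kg, with two black strokes across the middle of its top face; the one to put away. It lies on top of stone_one. Origin: centre of its underside; x along its length, z up. Either end may go first.
- stone_one: Honing stone, plain grey block 150 long (x) x 56 wide (y) x 18 thick (z), about 0.34 kg, with one black stroke across the middle of its top face; it lies on the wooden stand, under stone_two, roughly in line with it, and stays there. Origin: centre of its underside; x along its length, z up. Either end may go first.
- stone_three: Honing stone, plain grey block 150 long (x) x 56 wide (y) x 18 thick (z), about 0.34 kg, with three black strokes across the middle of its top face; it is already clamped in bay_three and stays there. Origin: centre of its underside; x along its length, z up. Either end may go first.
- bay_two: Bay: sprung stone holder fixed to the bench, two black strokes on top of its stop block; empty, the home of stone_two. Origin: underside centre; x runs along it from the spring jaw (robot side) to the fixed stop (far side), z up. All bays alike, in mm: 245 long, floor at z=14, 50 wide. Low side cheeks at |x| 45 to 70 stand 61 apart, tops at z=22; between them fingers can pass beside the floor.
- bay_one: Bay just like bay_two but with one black stroke on its stop block; empty, not to be used. Origin and axes as bay_two.
- bay_three: Bay just like bay_two but with three black strokes on its stop block; occupied by stone_three. Origin and axes as bay_two.
- stand: Flat wooden board fixed to the bench, 175 x 80 x 12 mm, carrying the stack of two stones (the lower one from z = 12 to 30 mm, the upper from 30 to 48 mm above the bench). Origin: centre of its underside. Flat loose knife blanks 5 mm thick lie on the bench between the stand and the bays, which stand side by side in any order.
- two_home (a point): Centre of bay_two's floor, 14 mm above its origin: where the centre of the underside of a stone that is home lies (stone top then at z = 32 mm of the bay), flat, the stone's far end against the fixed stop, its near end pressed by the jaw.
- two_stop (a point): Middle of the upper edge of the inner face of bay_two's fixed stop, an aluminium block: at x = +75, z = 24 mm of the bay (10 mm above the floor); the block goes on to x = +122 with the strokes on top.
- two_jaw (a point): Point fixed on bay_two at floor height where the face of the relaxed jaw stands: x = -67, z = 14 mm of the bay. The relaxed gap is thus 142 mm, shorter than the 150 mm stone: tilted, its near end goes in low and pushes the jaw back; then its far end goes down inside the stop. The jaw's top is at z = 26 mm. Behind it a housing, x = -108 to -122, top z = 26 mm.
- jaw_two (a joint): Sliding spring jaw of bay_two, m: 0 relaxed, grows as the jaw is pushed back towards the robot, to 0.014 at its end; 0.008 with a stone home. The spring takes about 4 N to start moving and 11 N at the end of its travel.
Mind the look-alikes: they are no part of the job. Leave any red look-alike of the stone_two alone.

How it is judged (in metres and radians):
At the end, for the whole second after the job is handed in: stone_two lies right way up in bay_two, within 4 mm along and 5 mm across of its home position, flat within 0.04 rad and in line within 0.09 rad (either end first), its underside no more than 3 mm above the floor, with jaw_two pushed back 5 to 12 mm by it, at rest (x of stone_two in the frame of bay_two between -0.004 and 0.004 m and y of stone_two in the frame of bay_two between -0.005 and 0.005 m and z of stone_two in the frame of bay_two between 0.011 and 0.017 m and angle between the x axis of stone_two and the x axis of bay_two, either way round below 0.09 rad and angle between stone_two's own z axis and vertical below 0.04 rad and value of joint jaw_two between 0.005 and 0.012 m and linear speed of stone_two below 0.01 m/s); the robot touches nothing.
It fails at once if the one-stroke stone is shifted by more than 20 mm (distance of stone_one from where it was at the start of the episode above 0.02 m).
It fails at once if the three-stroke stone is shifted by more than 10 mm (distance of stone_three from where it was at the start of the episode above 0.01 m).
It also fails if it takes over 58 s, if anything falls off the work surface, if the arm or the gripper's body presses on something with over 40 N, if the wrist force passes 120 N, or if a joint passes its speed limit or range.

### The arm

A 7-joint arm with a two-finger parallel gripper is mounted at the origin on the work surface. World frame = base frame: x ahead of the robot, y to its left, z up, the work surface at z = 0. Lengths are in m, angles in degrees, forces in N, time in s.
With the tool pointing down it reaches from about 0.425 to 0.875 m from the base axis. Payload 4.7 kg.
Tool frame: the origin (TCP) lies at the very end of the fingers, on their centre line; the grasp point (between the pads) lies env.hold_point_z behind it (env.hold_point_z is the distance from the TCP to the grasp point, in m); z points along the fingers, y is the line along which they close (so a half turn about z gives the same grasp; the last joint's range is limited). The gripper opens to 87 mm and grips with 3 to 60 N. Pads are 19 mm wide; open, the fingers measure 117 mm over their backs; the gripper's body (75 mm by 190 mm) begins 51 mm behind the grasp point.
Start: joints at [-75.109, 18.392, -4.016, 83.108, 1.295, 78.541, -3.26], TCP at [0.158, 0.63, 0.223] pointing down, gripper open.
Joint ranges: [-163.93, 163.93], [-17.29, 119.83], [-79.2, 71.16], [3.27, 140.29], [-89.18, 269.18], [5.43, 117.66], [-154.24, 154.24]. Speed limits (degrees/s): [147.25, 147.25, 180, 180, 180, 180, 180].

### API

Orientations are given as [roll, pitch, yaw] about the fixed x, y, z axes, in that order (R = Rz(yaw) Ry(pitch) Rx(roll)).
In Python, from cell import env gives the robot as it stands.
- The arm moves only by the shell command python3 -m jog 'ROWS' [FORCE]. ROWS is JSON, a list of rows, each an object with "dp": the shift along the tool's x, y, z in cm, a list of three; "twist": the turn about the tool's z in degrees; "fingers": the opening, from 0 (shut) to 1 (fully open). A call has 1 to 8 rows; each row is the pose to reach, as a shift and turn from the pose commanded when the call began, along the tool's axes at that moment; what a row does not reach only later rows make up. A row lasts 1/8 s, in which the tool goes at most 62.5 mm and 10.7 degrees, less where a joint would pass 70% of its speed; a pose out of reach is approached as far as the arm can. A call with a gripper value outside its range is refused whole. The fingers move at their own pace and stop on an object; FORCE is the grip in N (left out, the last holds). Time passes only in rows, so rows that repeat a pose let the fingers close. It gives the time, the measured TCP pose, the force, the opening and the grip force at its end, in the units of the state.
- env.get_obs(): the state, without advancing time (a new reading comes with each control period).
- env.read_camera(name): name is "scene" or "top" or "wrist"; returns a dict with "pixels" (420x560x3 uint8, blue, green, red), "depth" (420x560 float32, m along the optical axis (not along the pixel's ray), 0 where there is no reading), "fx", "fy", "cx", "cy" (pixels), "k1" (the pictures are not rectified: a ray, as slopes to the right and down, at radius r is drawn at 1 + k1 r^2 times it, then the intrinsics apply), "rvec" (rotation vector, rad) and "tvec" (3), from world to camera coordinates, as OpenCV has them. Camera axes: x right, y down, z forward; pixel columns grow to the right and rows downward; lengths in m; the calibration is good to about 2 mm. A picture is of the moment at which its call begins.
- env.sign_off(): hands the job in; it is judged then, once.
The state is a dict: "time_s": time; "qpos": joint angles; "joint_velocities": joint speeds; "effort": joint torques, N m; "tool_pos": TCP position; "tool_rot": TCP orientation; "force": force on the tool from outside, world axes, zero at the start; "wrist_torque": the same for the moment, N m; "grip_width": finger opening in m; "grasp_force": force on a finger pad.
Only numpy, scipy, OpenCV 4.12 (cv2) and the standard library are available. Lean on these libraries where they do the work, as an engineer would, in place of code of your own. Each camera call takes 0.05 s, during which the arm holds its last target. There are 200 camera calls.

## Working session

There is one attempt and no reset: what is moved stays moved. The work goes in short steps, Python scripts to look and compute and a shell command to move; the robot and the scene stay as the last step left them, time stands still between calls to the robot, and variables do not carry over. Pictures are saved under pics/ and viewed, at most 10 in all, crops included, and the job is handed in when it is done.

```bash
mkdir -p pics; ls; cat > h.py <<'E'
import numpy as np, cv2
from cell import env
def cam(n):
    c=env.read_camera(n); c['R']=cv2.Rodrigues(np.array(c['rvec'],float))[0]; c['t']=np.array(c['tvec'],float).ravel(); return c
def K(c): return np.array([[c['fx'],0,c['cx']],[0,c['fy'],c['cy']],[0,0,1.]]), np.array([c['k1'],0,0,0,0.])
def ray(c,uv):
    k,d=K(c); p=cv2.undistortPoints(np.array(uv,float).reshape(-1,1,2),k,d).reshape(-1,2)
    return np.c_[p,np.ones(len(p))]@c['R'], -c['R'].T@c['t']
def plane(c,uv,z):
    r,o=ray(c,uv); return o+r*((z-o[2])/r[:,2])[:,None]
def cloud(c):
    h,w=c['depth'].shape; v,u=np.mgrid[:h,:w]; r,o=ray(c,np.c_[u.ravel(),v.ravel()])
    return (o+r*c['depth'].ravel()[:,None]).reshape(h,w,3)
E
python3 - <<'E'
from h import *
o=env.get_obs(); print(o, env.hold_point_z)
a=[]
for n in ['top','scene']:
    c=cam(n); cv2.imwrite(f'pics/{n}0.png',c['pixels']); print(n,-c['R'].T@c['t'],c['fx'],c['k1'])
    np.savez(f'{n}0.npz',**c)
E
```

```text
pics
{'time_s': 0.0, 'qpos': array([-75.11195314,  18.44046811,  -4.01421506,  83.17571521,
         1.2946708 ,  78.54079076,  -3.26107445]), 'joint_velocities': array([ 0.09787432, -0.04398808,  0.03202517, -0.00138569, -0.04026032,
       -0.07670499,  0.07942224]), 'effort': array([ 3.17886761e-04, -4.91275370e+01, -4.03599562e-01, -3.12531137e+01,
       -6.39740028e-02,  4.36791277e-02,  1.74904685e-04]), 'tool_pos': array([0.15805668, 0.62991117, 0.22143825]), 'tool_rot': array([-1.79888247e+02,  5.88262156e-03,  1.65919337e+02]), 'force': array([-0.2021377 ,  0.12659752,  0.47948645]), 'wrist_torque': array([0.00080943, 0.0746153 , 0.03114597]), 'grasp_force': 0.0, 'grip_width': 0.08699096444007856} 0.0187
top [0.26885044 0.09363272 1.41346403] 525.1096675916148 -0.023414804869503897
scene [1.22183394 0.12531209 0.62106477] 413.1050752374251 -0.03550144807759817
```

View pics/top0.png

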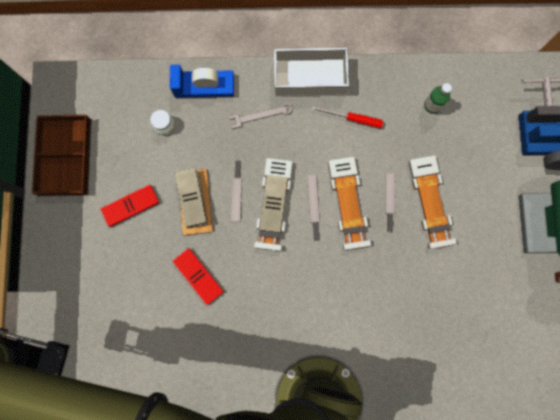

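View pics/scene0.png

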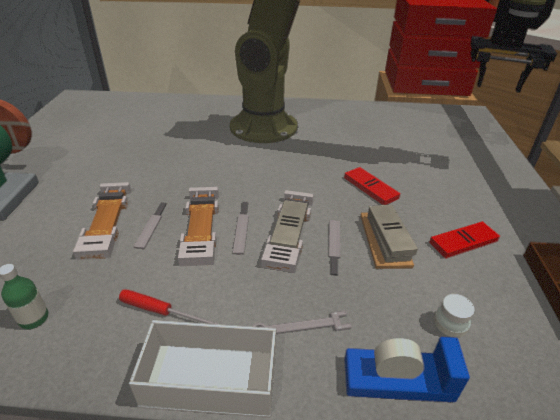

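The top view shows the stack at about (191,199). The bays are three-stroke at (274,203), two-stroke probably at (348,203) and one-stroke at (432,200). The red look-alikes are at (130,205) and (198,276). The scene view agrees. Next I measure.

```bash
cat > m.py <<'E'
from h import *
import sys
def load(n): return dict(np.load(f'{n}0.npz'))
for n in ['top','scene']:
    c=load(n); P=cloud(c); z=P[...,2]; hsv=cv2.cvtColor(c['pixels'],cv2.COLOR_BGR2HSV); dv=c['depth']>0
    def rect(m,zz,name):
        m=cv2.morphologyEx(m.astype(np.uint8),cv2.MORPH_OPEN,np.ones((3,3)))
        cs=cv2.findContours(m,cv2.RETR_EXTERNAL,cv2.CHAIN_APPROX_NONE)[0]
        for k in cs:
            if cv2.contourArea(k)<60: continue
            q=plane(c,k.reshape(-1,2),zz)[:,:2].astype(np.float32)
            (x,y),(w,h),a=cv2.minAreaRect(q)
            M=np.zeros(m.shape,np.uint8); cv2.drawContours(M,[k],-1,1,-1)
            print(n,name,np.round([x,y,w,h,a],4),'px',k.reshape(-1,2).mean(0).round(),'medz',np.median(z[(M>0)&dv]).round(4))
    H,S,V=cv2.split(hsv)
    near=(P[...,0]>.3)&(P[...,0]<.75)&(abs(P[...,1])<.5)
    rect(near&dv&(z>.041)&(z<.056)&(S<110),.048,'stone2')
    rect(near&(H>5)&(H<20)&(S>150),.014,'orange')
    rect(near&dv&(S<40)&(V>165)&(z>.012)&(z<.04),.024,'white')
cs=load('top')['pixels'][140:260,160:470]
cv2.imwrite('pics/crop.png',cv2.resize(cs,None,fx=2.5,fy=2.5,interpolation=cv2.INTER_CUBIC))
E
python3 m.py
```

```text
top stone2 [ 0.5294  0.3301  0.1506  0.057  11.7712] px [190. 197.] medz 0.048
top orange [ 0.515  -0.0941  0.1384  0.0549  7.8454] px [348. 202.] medz 0.0137
top orange [ 0.5139 -0.3185  0.1387  0.0552  9.3375] px [431. 201.] medz 0.0137
top orange [0.5613 0.296  0.0935 0.0144 5.2825] px [205. 187.] medz 0.0118
top white [3.97400e-01 1.26500e-01 6.77000e-02 1.38000e-02 8.26008e+01] px [268. 246.] medz 0.0256
top white [ 0.3973 -0.1107  0.0143  0.0661  7.6477] px [357. 245.] medz 0.0256
top white [ 0.397  -0.3377  0.0161  0.0694  8.2772] px [443. 243.] medz 0.0262
top white [6.05200e-01 7.03000e-02 2.01000e-02 4.81000e-02 7.70539e+01] px [287. 169.] medz 0.0244
top white [6.10800e-01 1.11000e-01 3.81000e-02 4.74000e-02 8.88514e+01] px [271. 168.] medz 0.024
top white [ 0.6086 -0.0799  0.0469  0.07    8.0744] px [343. 167.] medz 0.0236
top white [ 0.6075 -0.3023  0.047   0.0704  9.361 ] px [424. 166.] medz 0.0235
scene stone2 [ 0.5349  0.328   0.157   0.0588 11.8088] px [392. 229.] medz 0.0489
scene orange [ 0.5093 -0.0978  0.1283  0.0546  8.6876] px [200. 223.] medz 0.0151
scene orange [ 0.508  -0.3219  0.1273  0.0549  9.6378] px [104. 217.] medz 0.015
scene white [6.14100e-01 1.21500e-01 1.46000e-02 4.57000e-02 8.05089e+01] px [293. 256.] medz 0.025
scene white [6.06900e-01 6.73000e-02 1.29000e-02 4.35000e-02 8.23121e+01] px [267. 252.] medz 0.0249
scene white [ 0.6098 -0.0815  0.0454  0.0684  8.2282] px [196. 249.] medz 0.0248
scene white [ 0.6095 -0.3033  0.0453  0.0683  9.6825] px [ 93. 243.] medz 0.0245
```

View pics/crop.png

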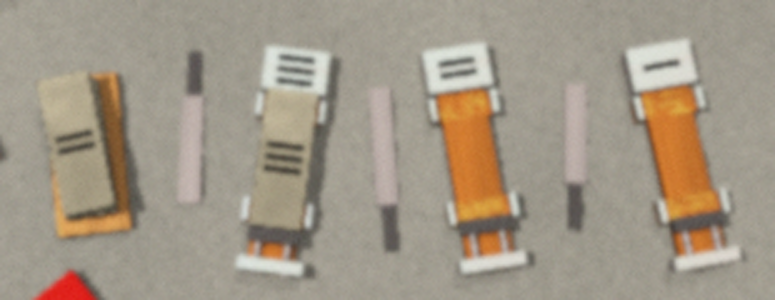

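Bay_two is the middle bay, with two strokes on its stop block. The block-to-housing distance measures 213.5 mm against the expected 213.5. I get a centre of (0.5111, -0.0941) and a yaw of 8.2°. The top of stone_two is at (0.5294, 0.3301), yaw 11.8°, and its size and height match.

```bash
cat >> h.py <<'E'
from scipy.spatial.transform import Rotation as Ro
def go(x,y,z,yaw):
    o=env.get_obs(); R=Ro.from_euler('xyz',o['tool_rot'],degrees=True).as_matrix()
    d=R.T@(np.array([x,y,z])-o['tool_pos'])*100; t=-((yaw-o['tool_rot'][2]+90)%180-90)
    print('dp cm',d.round(2),'twist',round(t,2))
def loc(c,yaw,p):
    a=np.radians(yaw); return np.array(c)+[np.cos(a)*p[0]-np.sin(a)*p[1],np.sin(a)*p[0]+np.cos(a)*p[1]]
BAY=((.5111,-.0941),8.2); ST=((.5294,.3301),11.8)
E
python3 -c "
from h import *
p=loc(*ST,(.03,0)); print(p); go(*p,.12,11.8)"
```

```text
[0.55876602 0.33623488]
dp cm [-46.01 -18.72  10.19] twist -25.88
```

```bash
python3 -m jog '[{"dp":[-46,-18.7,10.2],"twist":-25.9,"fingers":1},{"dp":[-46,-18.7,10.2],"twist":-25.9,"fingers":1},{"dp":[-46,-18.7,10.2],"twist":-25.9,"fingers":1},{"dp":[-46,-18.7,10.2],"twist":-25.9,"fingers":1},{"dp":[-46,-18.7,10.2],"twist":-25.9,"fingers":1},{"dp":[-46,-18.7,10.2],"twist":-25.9,"fingers":1},{"dp":[-46,-18.7,10.2],"twist":-25.9,"fingers":1},{"dp":[-46,-18.7,10.2],"twist":-25.9,"fingers":1}]'; python3 -c "
from h import *
p=loc(*ST,(.03,0)); go(*p,.12,11.8)"
```

```text
time_s: 1.1
tool_pos: [0.5524, 0.3414, 0.1218]
tool_rot: [180.0, -0.0, -168.2]
force: [-0.1, 0.5, 1.1]
grip_width: 0.0874
grasp_force: 0.0
dp cm [-0.51 -0.64  0.18] twist 0.03
```

```bash
python3 -m jog '[{"dp":[0,0,0],"twist":0,"fingers":1},{"dp":[0,0,0],"twist":0,"fingers":1}]'; python3 -c "
from h import *
p=loc(*ST,(.03,0)); go(*p,.12,11.8); go(*p,.033,11.8)
c=cam('wrist');cv2.imwrite('pics/w1.png',c['pixels']);P=cloud(c)
m=((P[...,2]>.042)&(P[...,2]<.054)&(c['depth']>0)).astype(np.uint8)
k=max(cv2.findContours(m,0,1)[0],key=cv2.contourArea);print(cv2.minAreaRect(plane(c,k.reshape(-1,2),.048)[:,:2].astype(np.float32)),k.reshape(-1,2).min(0),k.reshape(-1,2).max(0))"
```

```text
time_s: 1.35
tool_pos: [0.5507, 0.3428, 0.1218]
tool_rot: [180.0, -0.1, -168.2]
force: [0.6, 1.1, 0.7]
grip_width: 0.0875
grasp_force: 0.0
dp cm [-0.66 -0.81  0.18] twist -0.01
dp cm [-0.67 -0.81  8.88] twist -0.01
((0.5325426459312439, 0.3287576735019684), (0.14854192733764648, 0.055926285684108734), 11.925168991088867) [227  77] [312 280]
```

View pics/w1.png

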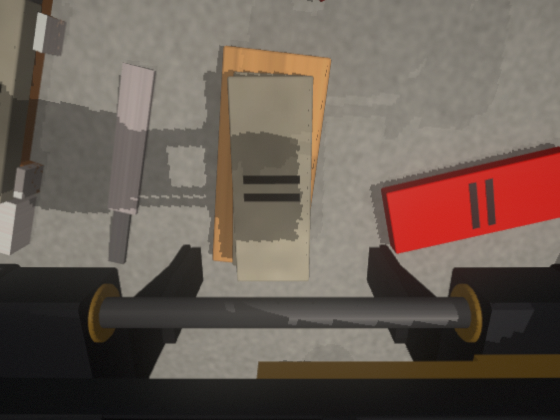

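The wrist view shows stone_two at columns 227–312 and rows 77–280, lying between the two fingers' lines. Its position agrees with the top view within 3 mm. I'll go down and grip at +30 mm.

```bash
python3 -m jog '[{"dp":[-0.8,-0.9,4],"twist":0,"fingers":1},{"dp":[-0.8,-0.9,7],"twist":0,"fingers":1},{"dp":[-0.8,-0.9,8.85],"twist":0,"fingers":1},{"dp":[-0.8,-0.9,8.85],"twist":0,"fingers":1}]' 6;  python3 -c "
from h import *
go(*loc((.531,.3295),11.8,(.03,0)),.0325,11.8)"
```

```text
time_s: 1.9
tool_pos: [0.5591, 0.3365, 0.0329]
tool_rot: [-180.0, -0.1, -168.1]
force: [0.2, 0.7, 0.3]
grip_width: 0.0872
grasp_force: 0.0
dp cm [-0.1  -0.11  0.04] twist 0.14
```

```bash
python3 -m jog '[{"dp":[0,-0.1,0],"twist":0,"fingers":0},{"dp":[0,-0.1,0],"twist":0,"fingers":0},{"dp":[0,-0.1,0],"twist":0,"fingers":0},{"dp":[0,-0.1,0],"twist":0,"fingers":0},{"dp":[0,-0.1,0],"twist":0,"fingers":0},{"dp":[0,-0.1,0],"twist":0,"fingers":0}]' 7; python3 -m jog '[{"dp":[0,0,-0.4],"twist":0,"fingers":0},{"dp":[0,0,-0.8],"twist":0,"fingers":0},{"dp":[0,0,-1.2],"twist":0,"fingers":0},{"dp":[0,0,-1.6],"twist":0,"fingers":0},{"dp":[0,0,-2],"twist":0,"fingers":0},{"dp":[0,0,-2.2],"twist":0,"fingers":0},{"dp":[0,0,-2.2],"twist":0,"fingers":0}]' 7; cat > tilt.py <<'E'
from h import *
# plane fit of stone top from wrist/scene depth around the stone
import sys
x,y,n,zl=float(sys.argv[1]),float(sys.argv[2]),sys.argv[3],float(sys.argv[4]); yaw=float(sys.argv[5])
c=cam(n);cv2.imwrite('pics/%s'%sys.argv[6],c['pixels']);P=cloud(c)
S=cv2.cvtColor(c['pixels'],cv2.COLOR_BGR2HSV)[...,1]
a=np.radians(yaw);dx=P[...,0]-x;dy=P[...,1]-y
u=dx*np.cos(a)+dy*np.sin(a);v=-dx*np.sin(a)+dy*np.cos(a)
for s in np.arange(-.11,.11,.01):
    m=(c['depth']>0)&(abs(u-s)<.005)&(abs(v)<.02)&(P[...,2]>zl)
    if m.sum()>5: print(round(s,3),np.percentile(P[m][:,2],[20,50,80]).round(4),m.sum())
E
python3 tilt.py .531 .3295 scene .005 11.8 s2.png
```

```text
time_s: 2.65
tool_pos: [0.5614, 0.3349, 0.0346]
tool_rot: [180.0, 0.0, -168.2]
force: [-0.4, 0.7, 3.2]
grip_width: 0.0561
grasp_force: 7.0
time_s: 3.52
tool_pos: [0.5614, 0.3347, 0.0564]
tool_rot: [180.0, 0.0, -168.2]
force: [0.0, 0.3, -1.9]
grip_width: 0.0561
grasp_force: 7.0
-0.02 [0.0597 0.0609 0.4854] 16
-0.01 [0.0624 0.4835 0.4903] 60
-0.0 [0.4654 0.4846 0.4901] 116
0.01 [0.4633 0.4724 0.4833] 233
0.02 [0.0682 0.4726 0.4787] 185
0.03 [0.0692 0.0714 0.4662] 101
0.04 [0.0718 0.3881 0.4651] 141
0.05 [0.1559 0.1891 0.3885] 649
0.06 [0.2224 0.3044 0.384 ] 1552
0.07 [0.2263 0.3274 0.4145] 1755
0.08 [0.0124 0.0693 0.4303] 305
```

View pics/s2.png

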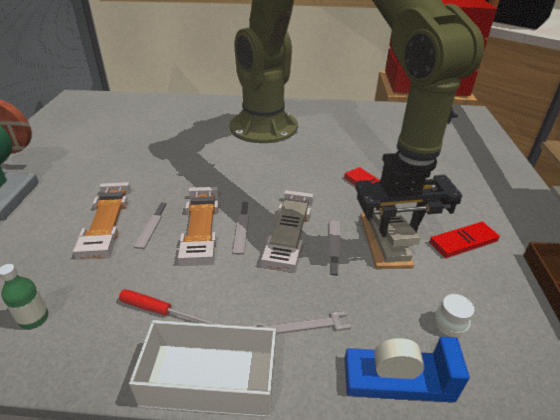

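The scene view shows the gripper holding the stone at about (400,230). The surface heights slope by about 0.2 rad, near end low, which is the tilt I want. Next I tighten the grip and lift, then carry.

```bash
python3 -m jog '[{"dp":[0,0,0],"twist":0,"fingers":0},{"dp":[0,0,0],"twist":0,"fingers":0},{"dp":[0,0,-1],"twist":0,"fingers":0},{"dp":[0,0,-3],"twist":0,"fingers":0},{"dp":[0,0,-6],"twist":0,"fingers":0},{"dp":[0,0,-7],"twist":0,"fingers":0}]' 50; python3 tilt.py .531 .3295 scene .005 11.8 s3.png | awk '$2<"[0.2"'; python3 -c "
from h import *
go(*loc(*BAY,(.043,0)),.12,8.2)"
```

```text
time_s: 4.32
tool_pos: [0.5627, 0.3355, 0.1297]
tool_rot: [179.9, 0.3, -168.2]
force: [-0.1, 0.5, -2.9]
grip_width: 0.0555
grasp_force: 50.0
-0.08 [0.0298 0.0303 0.0307] 9
-0.07 [0.0302 0.031  0.0319] 43
-0.06 [0.0304 0.0313 0.0324] 51
-0.05 [0.0306 0.0317 0.0334] 61
-0.04 [0.0302 0.0314 0.0322] 54
-0.03 [0.0306 0.0318 0.1297] 68
-0.02 [0.0301 0.0314 0.1326] 67
-0.01 [0.0306 0.0314 0.1335] 68
-0.0 [0.0307 0.0322 0.1367] 88
0.01 [0.0312 0.0325 0.1395] 92
0.02 [0.0307 0.0319 0.1411] 102
0.03 [0.0305 0.032  0.1433] 101
0.04 [0.0308 0.1446 0.1468] 143
0.08 [0.0126 0.1449 0.4962] 347
dp cm [  9.57 -41.27   0.86] twist 3.62
```

```bash
python3 -m jog '[{"dp":[1,-4,0],"twist":0.5,"fingers":0},{"dp":[2,-10,0],"twist":1,"fingers":0},{"dp":[4,-16,0],"twist":2,"fingers":0},{"dp":[5,-22,0],"twist":3,"fingers":0},{"dp":[7,-28,0],"twist":3.6,"fingers":0},{"dp":[8,-34,0],"twist":3.6,"fingers":0},{"dp":[9,-39,0],"twist":3.6,"fingers":0},{"dp":[9.6,-41.3,0],"twist":3.6,"fingers":0}]' 50; python3 -m jog '[{"dp":[0,0,1],"twist":0,"fingers":0},{"dp":[0,0,1],"twist":0,"fingers":0}]';python3 -c "
from h import *
go(*loc(*BAY,(.043,0)),.09,8.2)
c=cam('wrist');cv2.imwrite('pics/w4.png',c['pixels']);np.savez('w4.npz',**c)"
```

```text
time_s: 5.38
tool_pos: [0.5508, -0.0937, 0.1257]
tool_rot: [-179.9, -0.0, -172.1]
force: [-0.3, 0.3, -3.7]
grip_width: 0.0553
grasp_force: 50.0
time_s: 5.62
tool_pos: [0.5507, -0.0876, 0.1144]
tool_rot: [179.9, -0.2, -171.7]
force: [-0.7, 0.2, -3.9]
grip_width: 0.0554
grasp_force: 50.0
dp cm [-0.3  -0.09  2.44] twist 0.09
```

View pics/w4.png

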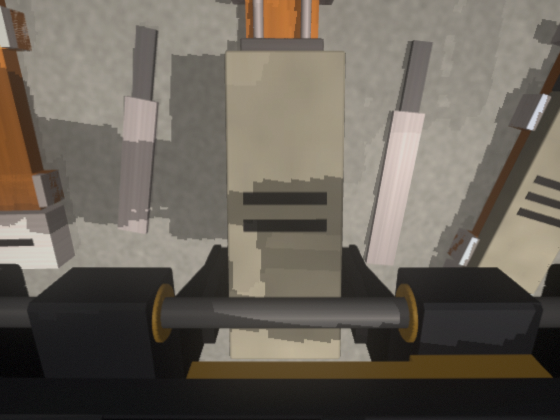

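The wrist view shows the held stone at columns 227–344. Behind it are the dark jaw (240–322, rows 38–50) and the orange rail (245–318). I'll compare their lateral centres in this one image.

```bash
python3 - <<'E'
from h import *
c=dict(np.load('w4.npz'));P=cloud(c);a=np.radians(8.2)
def L(p,): 
    d=np.asarray(p)[...,:2]-np.array(BAY[0]); return np.stack([d[...,0]*np.cos(a)+d[...,1]*np.sin(a),-d[...,0]*np.sin(a)+d[...,1]*np.cos(a)],-1)
Q=L(P); print('TCP',L(env.get_obs()['tool_pos']), env.get_obs()['tool_pos'][2])
z=P[...,2];hsv=cv2.cvtColor(c['pixels'],cv2.COLOR_BGR2HSV)
for r in list(range(2,50,6))+list(range(56,190,16)):
    for nm,m in (('orange',(hsv[r,:,1]>150)&(hsv[r,:,0]<20)),('jaw',(z[r]>.02)&(z[r]<.03)),('stone',(z[r]>.07)&(z[r]<.13))):
        i=np.where(m&(c['depth'][r]>0)&(np.arange(560)>200)&(np.arange(560)<360))[0]
        if len(i)>20: print(r,nm,i[0],i[-1],'x',np.median(Q[r,i,0]).round(4),'y',Q[r,i[0],1].round(4),Q[r,i[-1],1].round(4),'mid',((Q[r,i[0],1]+Q[r,i[-1],1])/2).round(4),'z',np.median(z[r,i]).round(4))
E
```

```text
TCP [0.04068812 0.00111019] 0.11497469207904597
2 orange 246 318 x -0.1039 y -0.0259 0.023 mid -0.0014 z 0.0152
2 jaw 253 311 x -0.102 y -0.0205 0.0176 mid -0.0014 z 0.0234
8 orange 246 317 x -0.1004 y -0.026 0.0224 mid -0.0018 z 0.015
14 orange 246 317 x -0.0967 y -0.0261 0.0224 mid -0.0018 z 0.015
20 orange 246 317 x -0.093 y -0.0263 0.0226 mid -0.0019 z 0.0149
26 orange 246 317 x -0.0892 y -0.0263 0.0227 mid -0.0018 z 0.0151
26 jaw 253 310 x -0.0876 y -0.021 0.0173 mid -0.0018 z 0.0243
32 orange 246 317 x -0.0855 y -0.0266 0.0228 mid -0.0019 z 0.0149
32 jaw 253 310 x -0.084 y -0.021 0.0173 mid -0.0018 z 0.0238
38 jaw 242 310 x -0.0801 y -0.0282 0.0175 mid -0.0054 z 0.0257
44 jaw 240 323 x -0.0763 y -0.0296 0.0261 mid -0.0018 z 0.0268
56 stone 224 345 x -0.0605 y -0.0278 0.0279 mid 0.0001 z 0.1069
72 stone 225 344 x -0.0535 y -0.0274 0.0276 mid 0.0001 z 0.1085
88 stone 225 344 x -0.0464 y -0.0273 0.0278 mid 0.0002 z 0.1101
104 stone 225 344 x -0.0394 y -0.0279 0.0279 mid -0.0 z 0.1116
120 stone 226 343 x -0.0322 y -0.0274 0.0274 mid 0.0 z 0.1129
136 stone 226 343 x -0.025 y -0.0274 0.0274 mid -0.0 z 0.1144
152 stone 226 343 x -0.0177 y -0.0275 0.0277 mid 0.0001 z 0.116
168 stone 226 343 x -0.0104 y -0.0279 0.0281 mid 0.0001 z 0.1175
184 stone 227 342 x -0.0029 y -0.0274 0.0274 mid -0.0 z 0.1189
```

Relative to the bay, the stone is 1.8 mm off in y. I'll correct that and lower it until the near end is just above the floor.

```bash
python3 -c "
from h import *
go(*loc(*BAY,(.043,-.0007)),.06,8.2)"
python3 -m jog '[{"dp":[-0.25,-0.2,2],"twist":0,"fingers":0},{"dp":[-0.25,-0.2,3.5],"twist":0,"fingers":0},{"dp":[-0.25,-0.2,5],"twist":0,"fingers":0},{"dp":[-0.25,-0.2,5.5],"twist":0,"fingers":0},{"dp":[-0.25,-0.2,5.5],"twist":0,"fingers":0},{"dp":[-0.25,-0.2,5.5],"twist":0,"fingers":0}]'
python3 - <<'E'
from h import *
go(*loc(*BAY,(.043,-.0007)),.043,8.2)
E
```

```text
dp cm [-0.24 -0.19  5.5 ] twist 0.15
time_s: 6.42
tool_pos: [0.5551, -0.0911, 0.0616]
tool_rot: [-180.0, 0.1, -171.8]
force: [0.2, -0.1, -3.2]
grip_width: 0.0556
grasp_force: 50.0
dp cm [0.1  0.26 1.86] twist 0.01
```

```bash
python3 -m jog '[{"dp":[0,0,0],"twist":0,"fingers":0},{"dp":[0,0,0],"twist":0,"fingers":0},{"dp":[0,0,0],"twist":0,"fingers":0}]'
cat > w.py <<'E'
from h import *
import sys
o=env.get_obs();c=cam('wrist');P=cloud(c);a=np.radians(8.2)
def L(p): 
    d=np.asarray(p)[...,:2]-np.array(BAY[0]); return np.stack([d[...,0]*np.cos(a)+d[...,1]*np.sin(a),-d[...,0]*np.sin(a)+d[...,1]*np.cos(a)],-1)
Q=L(P); print('TCP',L(o['tool_pos']).round(4),o['tool_pos'][2].round(4))
z=P[...,2];hsv=cv2.cvtColor(c['pixels'],cv2.COLOR_BGR2HSV);zs=float(sys.argv[1])
for r in list(range(2,50,8))+list(range(56,190,32)):
    for nm,m in (('orange',(hsv[r,:,1]>150)&(hsv[r,:,0]<20)),('jaw',(z[r]>.02)&(z[r]<.029)),('stone',(z[r]>zs)&(z[r]<.13))):
        i=np.where(m&(c['depth'][r]>0)&(np.arange(560)>200)&(np.arange(560)<360))[0]
        if len(i)>20: print(r,nm,'x',np.median(Q[r,i,0]).round(4),'y',Q[r,i[0],1].round(4),Q[r,i[-1],1].round(4),'mid',((Q[r,i[0],1]+Q[r,i[-1],1])/2).round(4),'z',np.median(z[r,i]).round(4))
cv2.imwrite('pics/'+sys.argv[2],c['pixels'])
E
python3 w.py .035 w5.png; python3 -c "
from h import *
go(*loc(*BAY,(.043,-.0007)),.043,8.2)"
```

```text
time_s: 6.8
tool_pos: [0.5546, -0.091, 0.0612]
tool_rot: [180.0, 0.0, -171.8]
force: [-1.0, 0.4, -3.3]
grip_width: 0.0551
grasp_force: 50.0
TCP [ 0.0435 -0.0031] 0.0612
2 orange x -0.0879 y -0.0261 0.0224 mid -0.0019 z 0.0149
2 jaw x -0.0858 y -0.0213 0.0174 mid -0.0019 z 0.0241
10 orange x -0.084 y -0.0261 0.0226 mid -0.0018 z 0.0151
10 jaw x -0.0822 y -0.0206 0.0174 mid -0.0016 z 0.0238
18 jaw x -0.0778 y -0.0294 0.026 mid -0.0017 z 0.0268
26 jaw x -0.0741 y -0.0295 0.0255 mid -0.002 z 0.0271
34 jaw x -0.0703 y -0.0297 0.026 mid -0.0019 z 0.027
42 jaw x -0.0665 y -0.0389 0.0351 mid -0.0019 z 0.0267
56 stone x -0.057 y -0.0316 0.0244 mid -0.0036 z 0.0535
88 stone x -0.043 y -0.0314 0.024 mid -0.0037 z 0.0567
120 stone x -0.0288 y -0.0312 0.0237 mid -0.0038 z 0.0596
152 stone x -0.0143 y -0.0315 0.0239 mid -0.0038 z 0.0624
184 stone x 0.0005 y -0.0311 0.0235 mid -0.0038 z 0.0657
dp cm [0.05 0.24 1.81] twist 0.02
```

```bash
python3 -m jog '[{"dp":[0.05,0.18,0],"twist":0,"fingers":0},{"dp":[0.05,0.18,0.5],"twist":0,"fingers":0},{"dp":[0.05,0.18,1],"twist":0,"fingers":0},{"dp":[0.05,0.18,1.5],"twist":0,"fingers":0},{"dp":[0.05,0.18,1.8],"twist":0,"fingers":0},{"dp":[0.05,0.18,1.8],"twist":0,"fingers":0},{"dp":[0.05,0.18,1.8],"twist":0,"fingers":0}]'
python3 w.py .03 w6.png
```

```text
time_s: 7.72
tool_pos: [0.554, -0.0893, 0.0432]
tool_rot: [-180.0, 0.0, -171.8]
force: [0.0, 0.8, -3.0]
grip_width: 0.0556
grasp_force: 50.0
TCP [ 0.0431 -0.0014] 0.0432
2 orange x -0.0842 y -0.0265 0.023 mid -0.0017 z 0.0149
2 jaw x -0.0822 y -0.0212 0.0173 mid -0.0019 z 0.0238
10 jaw x -0.0781 y -0.0299 0.0256 mid -0.0021 z 0.0269
18 jaw x -0.0748 y -0.0295 0.026 mid -0.0018 z 0.0271
26 jaw x -0.0714 y -0.0298 0.0256 mid -0.0021 z 0.027
34 jaw x -0.068 y -0.0291 0.0258 mid -0.0017 z 0.027
42 jaw x -0.0646 y -0.0389 0.0344 mid -0.0023 z 0.0263
56 jaw x -0.0588 y -0.0386 0.0348 mid -0.0019 z 0.0228
56 stone x -0.0574 y -0.0301 0.0258 mid -0.0021 z 0.0356
88 jaw x -0.0438 y -0.0388 0.0347 mid -0.002 z 0.023
88 stone x -0.0434 y -0.0297 0.0257 mid -0.002 z 0.0385
120 stone x -0.0292 y -0.0294 0.0255 mid -0.002 z 0.0413
152 stone x -0.0147 y -0.0296 0.0258 mid -0.0019 z 0.0445
184 stone x 0.0 y -0.0293 0.0256 mid -0.0019 z 0.0476
```

View pics/w6.png

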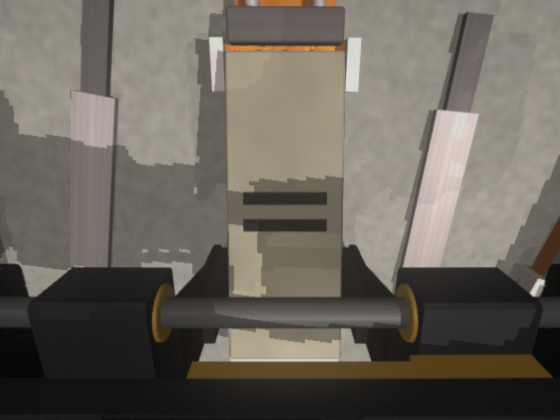

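The wrist view shows the stone's near end centred between the white cheeks (columns 210 and 360), with the jaw just ahead at rows 8–42. I'll push back and watch the force.

```bash
python3 -m jog '[{"dp":[0,0,0.2],"twist":0,"fingers":0},{"dp":[0.2,0,0.2],"twist":0,"fingers":0},{"dp":[0.4,0,0.2],"twist":0,"fingers":0},{"dp":[0.4,0,0.2],"twist":0,"fingers":0}]';  python3 -m jog '[{"dp":[0.2,0,0],"twist":0,"fingers":0},{"dp":[0.4,0,0],"twist":0,"fingers":0},{"dp":[0.4,0,0],"twist":0,"fingers":0}]'; python3 -m jog '[{"dp":[0.2,0,0],"twist":0,"fingers":0},{"dp":[0.4,0,0],"twist":0,"fingers":0},{"dp":[0.4,0,0],"twist":0,"fingers":0}]'; python3 w.py .03 w7.png
```

```text
time_s: 8.28
tool_pos: [0.5496, -0.0899, 0.041]
tool_rot: [180.0, 0.0, -171.8]
force: [-0.6, -0.2, -3.0]
grip_width: 0.0555
grasp_force: 50.0
time_s: 8.65
tool_pos: [0.5475, -0.0901, 0.0418]
tool_rot: [-180.0, 0.2, -171.8]
force: [4.9, 0.4, -3.9]
grip_width: 0.0552
grasp_force: 50.0
time_s: 9.02
tool_pos: [0.544, -0.0907, 0.0419]
tool_rot: [-180.0, 0.3, -171.8]
force: [5.9, 0.7, -2.2]
grip_width: 0.0554
grasp_force: 50.0
TCP [ 0.033  -0.0013] 0.0419
2 orange x -0.0938 y -0.0261 0.0228 mid -0.0016 z 0.0149
2 jaw x -0.0917 y -0.021 0.0175 mid -0.0017 z 0.0238
10 orange x -0.0903 y -0.0263 0.0231 mid -0.0016 z 0.0149
10 jaw x -0.0884 y -0.0211 0.017 mid -0.0021 z 0.0238
18 jaw x -0.0846 y -0.0288 0.025 mid -0.0019 z 0.0264
26 jaw x -0.0811 y -0.0293 0.0258 mid -0.0017 z 0.027
34 jaw x -0.0777 y -0.0296 0.0263 mid -0.0017 z 0.027
42 jaw x -0.0743 y -0.0297 0.0257 mid -0.002 z 0.027
56 stone x -0.0675 y -0.0293 0.0255 mid -0.0019 z 0.0334
88 jaw x -0.0537 y -0.0391 0.035 mid -0.0021 z 0.0231
88 stone x -0.0535 y -0.0298 0.0259 mid -0.0019 z 0.0364
120 stone x -0.0392 y -0.0295 0.0256 mid -0.0019 z 0.0395
152 stone x -0.0247 y -0.0298 0.0257 mid -0.002 z 0.0427
184 stone x -0.01 y -0.0293 0.0254 mid -0.002 z 0.046
```

```bash
python3 -m jog '[{"dp":[0.2,0,0],"twist":0,"fingers":0},{"dp":[0.4,0,0.1],"twist":0,"fingers":0},{"dp":[0.5,0,0.3],"twist":0,"fingers":0},{"dp":[0.5,0,0.3],"twist":0,"fingers":0},{"dp":[0.5,0,0.3],"twist":0,"fingers":0}]' 30; python3 -c "
from h import *
go(*loc(*BAY,(.028,-.0013)),.019,8.2)"; python3 -m jog '[{"dp":[0,0,0.2],"twist":0,"fingers":0},{"dp":[0,0,0.4],"twist":0,"fingers":0},{"dp":[0,0,0.6],"twist":0,"fingers":0},{"dp":[0,0,0.6],"twist":0,"fingers":0}]';  python3 -c "
from h import *
go(*loc(*BAY,(.028,-.0013)),.019,8.2)"
```

```text
time_s: 9.7
tool_pos: [0.5408, -0.0911, 0.0401]
tool_rot: [-180.0, 0.4, -171.8]
force: [8.4, 2.4, 1.0]
grip_width: 0.056
grasp_force: 30.0
dp cm [ 0.19 -0.    2.11] twist 0.04
time_s: 10.2
tool_pos: [0.5411, -0.0913, 0.0341]
tool_rot: [-179.9, 0.5, -171.7]
force: [8.6, 1.6, 1.2]
grip_width: 0.0556
grasp_force: 30.0
dp cm [0.22 0.02 1.51] twist 0.06
```

```bash
python3 -m jog '[{"dp":[0.15,0,0.1],"twist":0,"fingers":0},{"dp":[0.25,0,0.3],"twist":0,"fingers":0},{"dp":[0.25,0,0.5],"twist":0,"fingers":0},{"dp":[0.25,0,0.6],"twist":0,"fingers":0},{"dp":[0.25,0,0.6],"twist":0,"fingers":0},{"dp":[0.25,0,0.6],"twist":0,"fingers":0}]' ; python3 w.py .0285 w8.png; python3 -c "
from h import *
go(*loc(*BAY,(.028,-.0013)),.019,8.2)
c=cam('scene');cv2.imwrite('pics/s8.png',cv2.resize(c['pixels'][150:290,130:280],None,fx=4,fy=4))"
```

```text
time_s: 10.95
tool_pos: [0.5395, -0.0915, 0.0285]
tool_rot: [-179.9, 0.6, -171.7]
force: [9.7, 1.1, 0.6]
grip_width: 0.0555
grasp_force: 30.0
TCP [ 0.0285 -0.0015] 0.0285
2 orange x -0.0951 y -0.0261 0.023 mid -0.0015 z 0.0149
2 jaw x -0.0931 y -0.0213 0.0175 mid -0.0019 z 0.0237
10 jaw x -0.0895 y -0.0295 0.0257 mid -0.0019 z 0.0268
18 jaw x -0.0864 y -0.0293 0.026 mid -0.0017 z 0.0269
26 jaw x -0.0833 y -0.0297 0.0261 mid -0.0018 z 0.0268
34 jaw x -0.0802 y -0.0292 0.0257 mid -0.0018 z 0.0269
42 jaw x -0.077 y -0.0296 0.0259 mid -0.0018 z 0.027
56 stone x -0.0708 y -0.0297 0.0256 mid -0.002 z 0.0334
88 jaw x -0.058 y -0.0386 0.0321 mid -0.0032 z 0.0231
88 stone x -0.0579 y -0.0299 0.0255 mid -0.0022 z 0.0345
120 jaw x -0.0436 y -0.0387 0.0332 mid -0.0027 z 0.0229
120 stone x -0.0445 y -0.0296 0.0259 mid -0.0019 z 0.0356
152 stone x -0.0306 y -0.0295 0.0255 mid -0.002 z 0.0368
184 stone x -0.0161 y -0.0297 0.0257 mid -0.002 z 0.0381
dp cm [0.05 0.02 0.95] twist 0.07
```

View pics/s8.png

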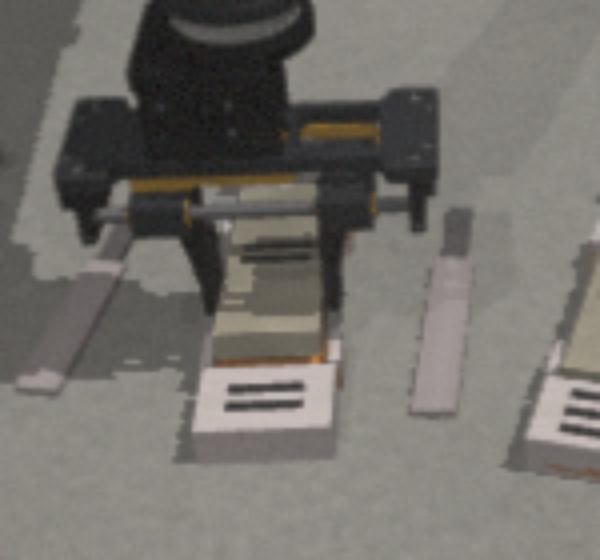

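The scene crop shows the stone's far end inside the stop, with a thin orange strip of floor visible at about (270,362). The remaining tilt is about 0.09 rad, so I keep lowering.

```bash
python3 -m jog '[{"dp":[0.1,0,0.2],"twist":0,"fingers":0},{"dp":[0.1,0,0.4],"twist":0,"fingers":0},{"dp":[0.1,0,0.6],"twist":0,"fingers":0},{"dp":[0.1,0,0.8],"twist":0,"fingers":0},{"dp":[0.1,0,1],"twist":0,"fingers":0},{"dp":[0.1,0,1],"twist":0,"fingers":0},{"dp":[0.1,0,1],"twist":0,"fingers":0}]' ; python3 w.py .0285 w9.png | grep -E "TCP|stone|4[02] jaw"
```

```text
time_s: 11.92
tool_pos: [0.5392, -0.0916, 0.0193]
tool_rot: [-179.9, 0.6, -171.7]
force: [9.3, 2.4, 5.4]
grip_width: 0.0558
grasp_force: 30.0
TCP [ 0.0282 -0.0015] 0.0193
42 jaw x -0.0761 y -0.0298 0.0259 mid -0.002 z 0.0269
56 stone x -0.0703 y -0.0298 0.0263 mid -0.0018 z 0.0331
88 stone x -0.0581 y -0.0295 0.0261 mid -0.0017 z 0.0331
120 stone x -0.0453 y -0.0294 0.0254 mid -0.002 z 0.0329
152 stone x -0.0318 y -0.0295 0.0253 mid -0.0021 z 0.0329
184 stone x -0.0175 y -0.0298 0.0252 mid -0.0023 z 0.0329
```

The stone is flat at home height, so I release and rise.

```bash
python3 -m jog '[{"dp":[0,0,0],"twist":0,"fingers":0.75},{"dp":[0,0,0],"twist":0,"fingers":0.9},{"dp":[0,0,0],"twist":0,"fingers":0.9},{"dp":[0,0,0],"twist":0,"fingers":0.9}]'; python3 -m jog '[{"dp":[0,0,-2],"twist":0,"fingers":0.9},{"dp":[0,0,-6],"twist":0,"fingers":0.9},{"dp":[0,0,-11],"twist":0,"fingers":0.9},{"dp":[0,0,-15],"twist":0,"fingers":0.9},{"dp":[-2,20,-15],"twist":0,"fingers":0.9},{"dp":[-2,20,-15],"twist":0,"fingers":0.9},{"dp":[-2,20,-15],"twist":0,"fingers":0.9},{"dp":[-2,20,-15],"twist":0,"fingers":0.9}]'; python3 - <<'E'
from h import *
a=np.radians(8.2)
for n in ['top','scene']:
    c=cam(n);P=cloud(c);z=P[...,2];d=P[...,:2]-np.array(BAY[0])
    u=d[...,0]*np.cos(a)+d[...,1]*np.sin(a);v=-d[...,0]*np.sin(a)+d[...,1]*np.cos(a)
    m=(c['depth']>0)&(abs(v)<.045)&(u>-.09)&(u<.09)&(z>.0285 if n=='top' else z>.030)&(z<.05)
    k=max(cv2.findContours(m.astype(np.uint8),0,1)[0],key=cv2.contourArea)
    q=plane(c,k.reshape(-1,2),.032); e=q[:,:2]-np.array(BAY[0])
    print(n,cv2.minAreaRect(np.c_[e[:,0]*np.cos(a)+e[:,1]*np.sin(a),-e[:,0]*np.sin(a)+e[:,1]*np.cos(a)].astype(np.float32)))
    for s in (-.065,-.04,0,.04,.065):
        t=m&(abs(u-s)<.007)&(abs(v)<.02); print(s,np.median(z[t]).round(4) if t.sum() else None)
    cr=c['pixels'][145:260,300:400] if n=='top' else c['pixels'][170:280,140:260]
    cv2.imwrite(f'pics/{n}10.png',cv2.resize(cr,(500,560),interpolation=cv2.INTER_CUBIC))
E
```

```text
time_s: 12.48
tool_pos: [0.5328, -0.0923, 0.0156]
tool_rot: [180.0, -0.1, -171.8]
force: [-0.2, 0.3, 0.9]
grip_width: 0.0775
grasp_force: 0.0
time_s: 13.48
tool_pos: [0.5234, 0.1142, 0.1657]
tool_rot: [179.9, -0.0, -171.3]
force: [-0.7, -0.4, -0.1]
grip_width: 0.0786
grasp_force: 0.0
top ((-0.007473163306713104, 0.0010538231581449509), (0.058346521109342575, 0.16418583691120148), 88.65384674072266)
-0.065 0.032
-0.04 0.0325
0 0.0321
0.04 0.0324
0.065 0.0316
scene ((0.0024889707565307617, -0.0010257679969072342), (0.05647546797990799, 0.15295930206775665), 89.92798614501953)
-0.065 0.0331
-0.04 0.033
0 0.0333
0.04 0.0329
0.065 0.033
```

View pics/top10.png

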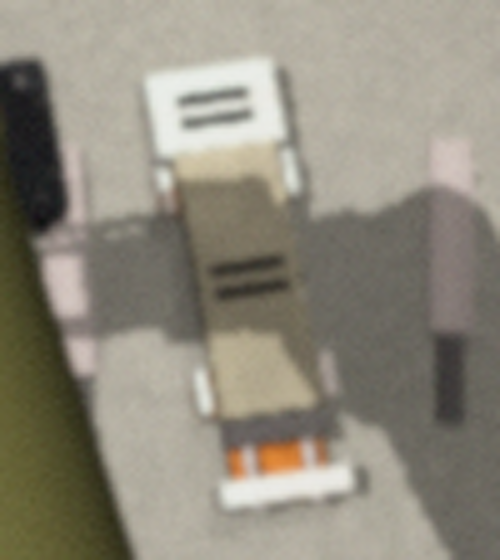

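The top crop shows the stone flush against the two-stroke stop block, between the cheeks, with the jaw pressed back at about (275,425). The top is level at 32 mm along its whole length, so I hand in.

```bash
python3 -m jog '[{"dp":[0,0,0],"twist":0,"fingers":0.9},{"dp":[0,0,0],"twist":0,"fingers":0.9},{"dp":[0,0,0],"twist":0,"fingers":0.9}]'; python3 -c "
from cell import env
print(env.sign_off())"
```

```text
time_s: 13.95
tool_pos: [0.5249, 0.1072, 0.166]
tool_rot: [-180.0, 0.0, -171.9]
force: [0.7, 0.3, 0.1]
grip_width: 0.0784
grasp_force: 0.0
the job is handed in; nothing more can be done
None
```

I put stone_two back in bay_two and handed the job in at about 14 s; the last pictures show it flat, strokes up and against the stop with the jaw pressed back, but sign-off returned no verdict.

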